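# Two-key release of a specimen tube

### The arm

A 7-joint arm with a two-finger parallel gripper is mounted at the origin on the work surface. World frame = base frame: x ahead of the robot, y to its left, z up, the work surface at z = 0. Lengths are in m, angles in rad, forces in N, time in s.
With the tool pointing down it reaches from about 0.4 to 0.85 m from the base axis. Payload 4.5 kg.
Tool frame: the origin (TCP) lies at the very end of the fingers, on their centre line; the grasp point (between the pads) lies 19 mm behind it (grip_point_offset is the z of the grasp point in the tool frame, in m); z points along the fingers, y is the direction in which the jaws open and shut (so a half turn about z gives the same grasp; the last joint's range is limited). The gripper opens to 85 mm and grips with 20 to 120 N. Pads are 22 mm wide; open, the fingers measure 114 mm over their backs; the gripper's body (76 mm by 85 mm) begins 54 mm behind the grasp point. The pads swing forward as they close: fully open they stand 13 mm farther back than shut.
Start: joints at [-1.144, 0.689, -0.195, 1.565, 0.157, 0.902, -0.215], TCP at [0.239, 0.577, 0.231] pointing down, gripper open.
Joint ranges: [-3.01, 3.01], [-0.46, 2.08], [-1.47, 1.51], [0.13, 2.56], [-1, 4.14], [0.04, 2.09], [-2.66, 2.66]. Speed limits (rad/s): [2.57, 2.57, 3.14, 3.14, 3.14, 3.14, 3.14].

### API

Orientations are given as a 3x3 rotation matrix whose columns are the frame's x, y, z axes.
In Python, from workcell import * gives the robot as it stands.
- The arm moves only by the shell command python3 -m crank 'ROWS'. ROWS is JSON, a list that holds one entry, the list of rows, each a list of 5 numbers: the shift along the world's x, y, z in m, then the turn about the world's z in rad, then the finger opening in m, from 0 to 0.0854. A call has 1 to 8 rows; each row is the pose to reach, as a shift and turn from the pose commanded when the call began; what a row does not reach only later rows make up. A row lasts 1/10 s, in which the tool goes at most 50 mm and 8.59 degrees, less where a joint would pass 70% of its speed; a pose out of reach is approached as far as the arm can. A call with a gripper value outside its range is refused whole. The fingers move at their own pace and stop on an object; the grip force is fixed at half the most. Time passes only in rows, so rows that repeat a pose let the fingers close. It gives the time, the measured TCP pose, the force and the opening at its end, in the units of the state.
- read_state(): the state, without advancing time (a new reading comes with each control period).
- snapshot(name): name is "scene" or "top" or "wrist"; returns a dict with "pixels" (480x640x3 uint8, blue, green, red), "depth" (480x640 float32, m along the optical axis (not along the pixel's ray), 0 where there is no reading), "fx", "fy", "cx", "cy" (pixels), "k1" (the pictures are not rectified: a ray, as slopes to the right and down, at radius r is drawn at 1 + k1 r^2 times it, then the intrinsics apply), "origin" and "rotation" of the camera in the world; the wrist camera has in their place "tool_from_camera" (4x4, takes a point from camera to tool coordinates, whose origin is the TCP and whose axes are the flange's). Camera axes: x right, y down, z forward; pixel columns grow to the right and rows downward; lengths in m; the calibration is good to about 2 mm. A picture is of the moment at which its call begins: read the wrist's pose just before it.
- close_job(): hands the job in, once; it reports no verdict.
The state is a dict: "time_s": time; "q": joint angles; "qd": joint speeds; "tau": joint torques, N m; "tool_pos": TCP position; "tcp_rot": TCP orientation; "contact_force": force on the tool from outside, world axes, zero at the start; "ft_torque": the same for the moment, N m; "width": finger opening in m.
Only numpy, scipy, OpenCV 4.12 (cv2) and the standard library are available. Lean on these libraries where they do the work, as an engineer would, in place of code of your own. Each camera call takes 0.05 s, during which the arm holds its last target.

### The job

Release the specimen tube from the roll-out rack: press the rack's two keys together, one fingertip on each, all the way down, and keep both down until the tube has rolled down and come to rest in the catch pocket; then let go so that both keys spring back up. Do not touch the tube yourself, and leave the other things on the bench where they are.

Things in the scene. Friction and masses are not known exactly. Their poses are not given: they have to be found in the camera images.
- rack: White console 70 (x) x 130 (y) x 70 mm high with a steel roll-out channel, fixed to the bench; its place and yaw (up to about 0.5 rad) vary. Origin: on the bench under the console's middle, midway between the keys. z up; +y from right key to left key; -x the way the channel slopes down, roughly towards the robot. It reaches from x = +35 mm to the pocket's end wall at x = -204 mm.
- gate (a point): Middle of the channel floor between the two gate pins, 75 mm down (-x) from the rack's origin, 45 mm high. Channel 94 mm wide inside, floor falling at 10 degrees from 52 mm high at the console's face (x = -35) to 30 mm at x = -160; side walls about 18 mm above it. One pin per key, at y = +-28 mm, stands 9 mm out of the floor, is joined rigidly to its key and sinks with it.
- pocket (a point): Centre of the catch pocket's floor, x = -180 mm in the rack's frame, 20 mm above the bench. Pocket 39 x 94 mm inside, end wall and sides 48 mm high.
- key_left_top (a point): Centre of the flat top of the left key (rack y = +33 mm, x = 0), a plain grey upright round plunger of 24 mm diameter, 88 mm above the bench when up (18 mm above the console); the point moves down with the key. Its twin is 66 mm away, centre to centre.
- key_right_top (a point): Centre of the flat top of the right key (rack y = -33 mm, x = 0), the same plunger as the left one.
- key_left (a joint): Travel of the left key in m: 0 up, 0.012 fully down at its stop. Sprung: about 1.3 N to start it moving, 4 N fully down; it springs back up when let go. Its gate pin is flush with the channel floor at 0.009 and below it beyond that.
- key_right (a joint): Travel of the right key, the same as the left: 0 up, 0.012 fully down.
- tube: Round-ended white specimen tube, grey cap, 24 mm diameter, 84 mm long, about 40 g, lying across the channel against the uphill side of the gate pins. Origin at its centre; own y along its length; starts at x = -61 mm, 60 mm high in the rack's frame. With both pins down it rolls down by itself in under a second; in the pocket its centre lies 32 mm high at x = -172 to -187 mm.
- jar: Bystander: clear specimen jar with white lid, 84 mm diameter, 105 mm high, loose, standing to the left of the rack; origin at the centre of its underside.
- pot: Bystander: small white specimen pot with lid, 56 mm diameter, 60 mm high, loose, standing to the right of the rack; origin at the centre of its underside.
- cassette: Bystander: flat white tissue cassette, 28 x 40 x 7 mm, loose, lying on the bench to the right of the rack; origin at the centre of its underside.
Things that resemble listed ones, but are neither listed nor needed, are in the scene too. Of the things that look like the tube, the smallest one is meant.

How it is judged:
On the way:
1. both keys are down (more than 9 mm) and are still down when the tube has come to rest in the catch pocket (value of joint each of key_left, key_right above 0.009 m and x of tube in the frame of rack between -0.195 and -0.165 m and z of tube in the frame of rack between 0.026 and 0.04 m and y of tube in the frame of rack between -0.02 and 0.02 m and linear speed of tube below 0.02 m/s), for 0.2 s.
At the end, for the whole second after the job is handed in: The tube lies at rest in the catch pocket (centre 165 to 195 mm down the rack, 26 to 40 mm above the bench, slower than 20 mm/s), both keys have sprung back to within 2 mm of fully up, and jar, pot and cassette are within 15 mm of where they were (x of tube in the frame of rack between -0.195 and -0.165 m and z of tube in the frame of rack between 0.026 and 0.04 m and y of tube in the frame of rack between -0.02 and 0.02 m and linear speed of tube below 0.02 m/s and value of joint each of key_left, key_right below 0.002 m and distance of each of jar, pot, cassette from where it was at the start of the episode below 0.015 m); the robot touches nothing.
It fails at once if one key is pressed down (over 9 mm) while the other is up (under 3 mm) ((value of joint key_left above 0.009 m and value of joint key_right below 0.003 m) or (value of joint key_right above 0.009 m and value of joint key_left below 0.003 m)).
It fails at once if the robot touches the tube (contact force between any of the fingers, the arm and tube above 0.3 N).
It fails at once if the tube is lifted out of the rack (height (world z) of tube above 0.085 m).
It fails at once if a bystander is moved by more than 15 mm or lifted (not (distance of jar from where it was at the start of the episode below 0.015 m) or not (distance of pot from where it was at the start of the episode below 0.015 m) or not (distance of cassette from where it was at the start of the episode below 0.015 m)).
It also fails if it takes over 32 s, if anything falls off the work surface, if the arm or the gripper's body presses on something with over 40 N, if the wrist force passes 120 N, or if a joint passes its speed limit or range.

## Working session

There is one attempt and no reset: what is moved stays moved. The work goes in short steps, Python scripts to look and compute and a shell command to move; the robot and the scene stay as the last step left them, time stands still between calls to the robot, and variables do not carry over. Pictures are saved under pics/ and viewed, and the job is handed in when it is done.

```bash
mkdir -p pics; ls
cat > h.py <<'E'
from workcell import *
import numpy as np, cv2
def save(n,name):
    s=snapshot(n); cv2.imwrite('pics/%s.png'%name,s['pixels']); np.savez('pics/%s.npz'%name,**{k:v for k,v in s.items()}); return s
def ray(s,u,v):
    K=np.array([[s['fx'],0,s['cx']],[0,s['fy'],s['cy']],[0,0,1.]])
    p=cv2.undistortPoints(np.array([[[u,v]]],float),K,np.array([float(s['k1']),0,0,0,0]))[0,0]
    return np.array([p[0],p[1],1.])
def pt(s,u,v,z=None,R=None,o=None):
    R=s['rotation'] if R is None else R; o=s['origin'] if o is None else o
    d=R@ray(s,u,v)
    if z is not None: return o+d*(z-o[2])/d[2]
    D=s['depth'][int(round(v)),int(round(u))]
    return o+d*D
E
python3 - <<'E'
from h import *
st=read_state(); print({k:np.round(v,3).tolist() for k,v in st.items()})
for n in ['scene','top','wrist']:
    s=save(n,n+'0'); print(n,s.get('origin'),s['fx'],s['k1'])
E
```

```text
pics
{'time_s': 0.0, 'q': [-1.144, 0.69, -0.194, 1.566, 0.157, 0.902, -0.215], 'qd': [-0.001, -0.001, 0.0, 0.002, 0.001, -0.003, -0.001], 'tau': [0.001, -53.96, -1.266, -15.854, 0.009, 0.01, -0.0], 'tool_pos': [0.239, 0.577, 0.23], 'tcp_rot': [[-0.924, 0.383, -0.001], [0.383, 0.924, -0.002], [-0.0, -0.002, -1.0]], 'contact_force': [-0.233, -0.59, -0.583], 'ft_torque': [0.043, 0.003, 0.022], 'width': 0.085}
scene [ 1.21620666 -0.50366277  0.69034444] 526.3181422411009 -0.0703116184782345
top [0.45578821 0.08972319 0.88714996] 505.9624879047716 -0.06846632534612797
wrist None 421.95325012739914 -0.06085779220015531
```

View pics/scene0.png

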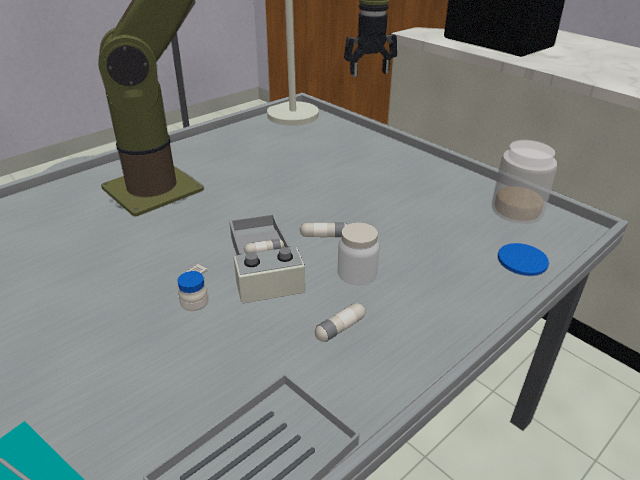

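View pics/top0.png

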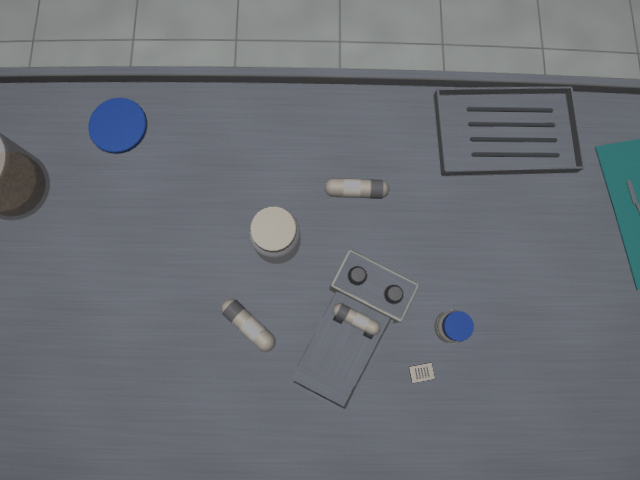

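Run:
```python
import cv2
i=cv2.imread('pics/top0.png')[230:420,270:490]; cv2.imwrite('pics/c1.png',cv2.resize(i,None,fx=3.6,fy=3.1578,interpolation=cv2.INTER_CUBIC))
i=cv2.imread('pics/scene0.png')[200:320,170:330]; cv2.imwrite('pics/c2.png',cv2.resize(i,None,fx=5,fy=5,interpolation=cv2.INTER_CUBIC))
```

```text
(no output)
```

View pics/c1.png

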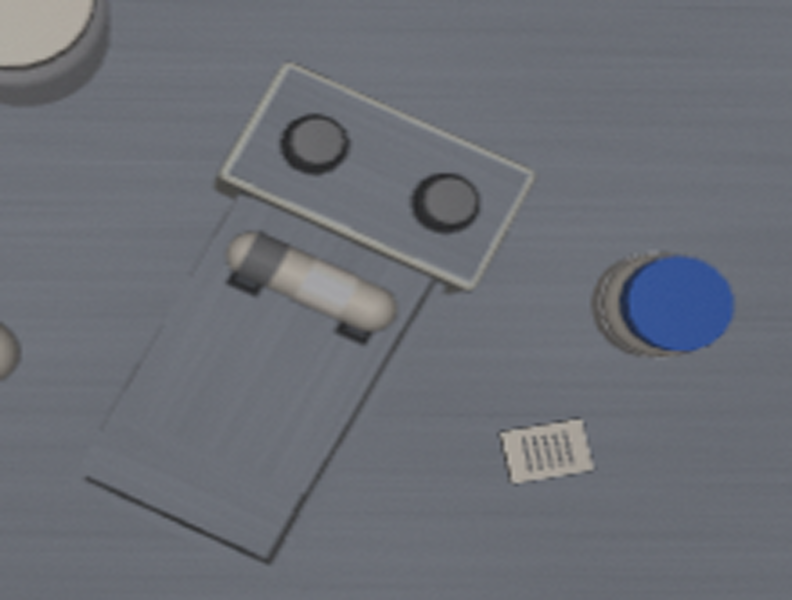

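View pics/c2.png

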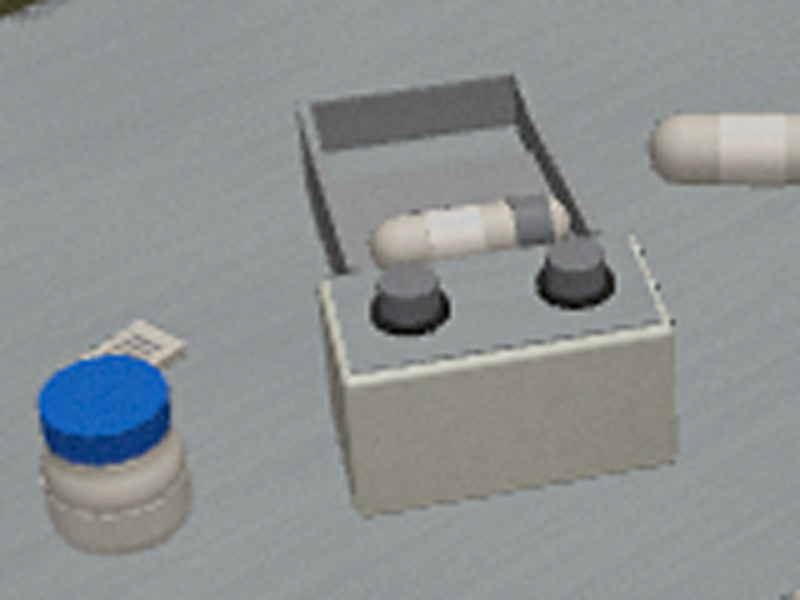

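Both crops show the rack with its tube lying against two gate pins. Key tops are at (357.8, 274.3) and (394.7, 293.6) in top, and (285.4, 250.4) and (252, 255.6) in scene. Tube candidates in top are (357,188), (248,326) and the one in the rack at (357,319). The rack one is the smallest, so that is the one.

Run:
```python
from h import *
t=dict(np.load('pics/top0.npz')); s=dict(np.load('pics/scene0.npz'))
def tri(a,b):
    A=[];B=[]
    M=np.zeros((3,3));r=np.zeros(3)
    for c,p in ((t,a),(s,b)):
        d=c['rotation']@ray(c,*p); d/=np.linalg.norm(d); P=np.eye(3)-np.outer(d,d); M+=P; r+=P@c['origin']
    return np.linalg.solve(M,r)
L=tri((357.8,274.3),(285.4,250.4)); R=tri((394.7,293.6),(252,255.6))
print('tri',L,R)
L2=pt(t,357.8,274.3,.088);R2=pt(t,394.7,293.6,.088); print('z88',L2,R2,np.linalg.norm(L2-R2))
print('depth',pt(t,357.8,274.3),pt(t,394.7,293.6))
print('scene z88',pt(s,285.4,250.4,.088),pt(s,252,255.6,.088))
d=L2-R2; print('yaw',np.arctan2(-d[0],d[1]),'mid',(L2+R2)/2)
# tube, console corners
for n,p,z in [('tube',(357,319),.072),('jarlid',(273,230),.105),('potlid',(458,326),.06),('cas',(422,373),.007),('pocketL',(294,381.5),.048),('pocketR',(345,407),.048)]: print(n,pt(t,*p,z),pt(t,*p))
# console corners crop
for c in [(290,65),(532,175),(470,288),(224,175)]:
    print('corner',pt(t,270+c[0]/3.6,230+c[1]/3.158,.07))
print(np.round(t['rotation'],3))
```

```text
tri [0.55673978 0.01131436 0.08664595] [ 0.52651683 -0.04738128  0.08638066]
z88 [0.55594714 0.01065314 0.088     ] [ 0.52574502 -0.04796102  0.088     ] 0.0659377642763301
depth [0.55595146 0.01064973 0.08796554] [ 0.52574794 -0.04796677  0.08796664]
scene z88 [0.55884116 0.01095214 0.088     ] [ 0.52910396 -0.04783112  0.088     ]
yaw -0.4757889379205033 mid [ 0.54084608 -0.01865394  0.088     ]
tube [0.4858018  0.01060572 0.072     ] [0.48587096 0.01042342 0.07012183]
jarlid [0.62263193 0.14608639 0.105     ] [0.62297321 0.14620168 0.10340011]
potlid [ 0.47599468 -0.15634034  0.06      ] [ 0.47600065 -0.15641298  0.0597558 ]
cas [ 0.39707106 -0.10710842  0.007     ] [ 0.39682779 -0.10792393  0.00335339]
pocketL [0.38511805 0.11050555 0.048     ] [0.38488103 0.11057525 0.04518557]
pocketR [0.3455286  0.02787232 0.048     ] [0.34498529 0.02756755 0.04386505]
corner [0.59726284 0.02062537 0.07      ]
corner [ 0.54101786 -0.08913651  0.07      ]
corner [ 0.48291844 -0.05989306  0.07      ]
corner [0.53958558 0.05049512 0.07      ]
[[ 0.01  -0.985  0.172]
 [-1.    -0.012 -0.015]
 [ 0.017 -0.172 -0.985]]
```

```bash
python3 -m crank '[[[0.018,-0.036,0,-0.01,0.052],[0.036,-0.072,0,-0.02,0.052],[0.054,-0.108,0,-0.03,0.052],[0.072,-0.144,0,-0.04,0.052],[0.09,-0.18,0,-0.05,0.052],[0.108,-0.216,0,-0.06,0.052],[0.126,-0.252,0,-0.07,0.052],[0.144,-0.288,0,-0.083,0.052]]]'; python3 -c "
from h import *
s=read_state();print(s['tool_pos'],s['tcp_rot'],s['time_s'])"
```

```text
time_s: 0.95
tool_pos: [0.3837, 0.2879, 0.2312]
tcp_rot: [[-0.889, 0.458, -0.0], [0.458, 0.889, -0.0], [-0.0, -0.0, -1.0]]
contact_force: [1.1, 0.6, 0.1]
width: 0.0521
[0.38367434 0.28785603 0.23124756] [[-8.88825621e-01  4.58245582e-01 -4.60152729e-05]
 [ 4.58245584e-01  8.88825614e-01 -1.12497526e-04]
 [-1.06519409e-05 -1.21076979e-04 -9.99999993e-01]] 0.95
```

```bash
python3 -m crank '[[[0.022,-0.044,0,0,0.052],[0.045,-0.088,0,0,0.052],[0.067,-0.132,0,0,0.052],[0.09,-0.176,0,0,0.052],[0.112,-0.22,-0.01,0,0.052],[0.135,-0.264,-0.03,0,0.052],[0.157,-0.307,-0.06,0,0.052],[0.157,-0.307,-0.07,0,0.052]]]'
python3 - <<'E'
from h import *
s=read_state();print(s['tool_pos'],s['tcp_rot'],s['time_s'])
np.savez('pics/st1.npz',p=s['tool_pos'],R=s['tcp_rot'])
w=save('wrist','wrist1');save('top','top1'); save('scene','scene1'); print(w['tool_from_camera'])
E
```

```text
time_s: 1.75
tool_pos: [0.5412, -0.0245, 0.1594]
tcp_rot: [[-0.885, 0.466, -0.0], [0.466, 0.885, -0.004], [-0.001, -0.004, -1.0]]
contact_force: [-0.1, -0.9, -0.0]
width: 0.0521
[ 0.5412396  -0.02453212  0.15942499] [[-8.84795411e-01  4.65979475e-01 -4.57735012e-04]
 [ 4.65977612e-01  8.84788079e-01 -3.86274727e-03]
 [-1.39496246e-03 -3.63103533e-03 -9.99992435e-01]] 1.75
[[-1.87008231e-03 -9.47092152e-01 -3.20956318e-01  8.18784088e-02]
 [ 9.99998205e-01 -1.67344729e-03 -8.88501481e-04  6.68396488e-04]
 [ 3.04389300e-04 -3.20957403e-01  9.47093582e-01 -1.42359586e-01]
 [ 0.00000000e+00  0.00000000e+00  0.00000000e+00  1.00000000e+00]]
```

View pics/wrist1.png

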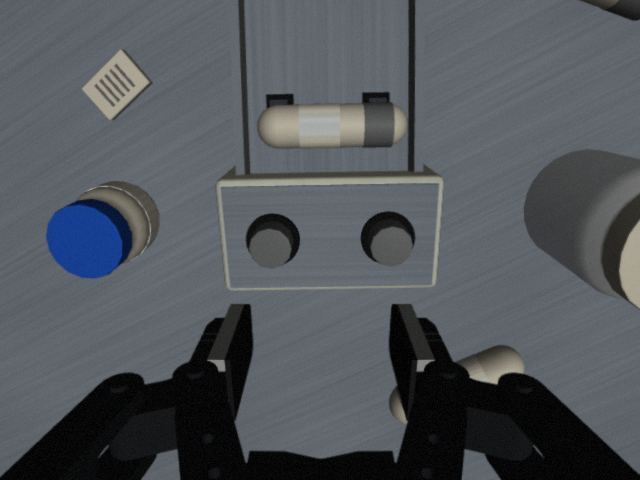

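View pics/scene1.png

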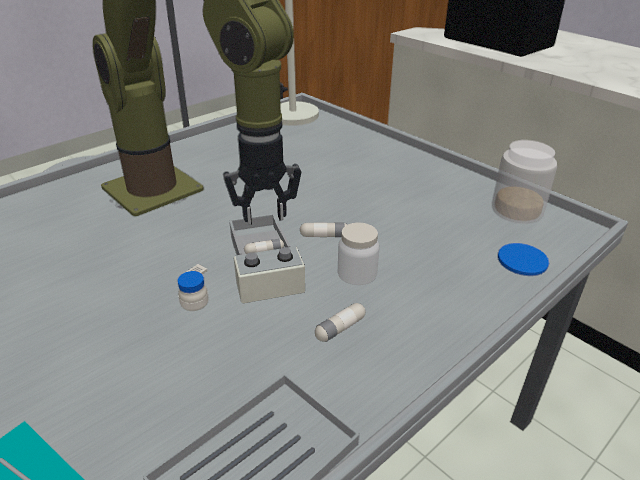

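Run:
```python
from h import *
s=read_state();print(s['tool_pos'],s['tcp_rot'][:,1],s['contact_force'])
w=snapshot('wrist'); cv2.imwrite('pics/wrist2.png',w['pixels'])
np.savez('pics/wrist2.npz',**w,p=s['tool_pos'],R=s['tcp_rot'])
i=w['pixels'][80:400,190:470]; cv2.imwrite('pics/c3.png',cv2.resize(i,None,fx=2.5,fy=1.875,interpolation=cv2.INTER_CUBIC))
```

```text
[ 0.53916821 -0.0172174   0.16037722] [ 4.58534151e-01  8.88676536e-01 -6.68071277e-04] [-0.21772484  1.66647321  0.14725135]
```

View pics/c3.png

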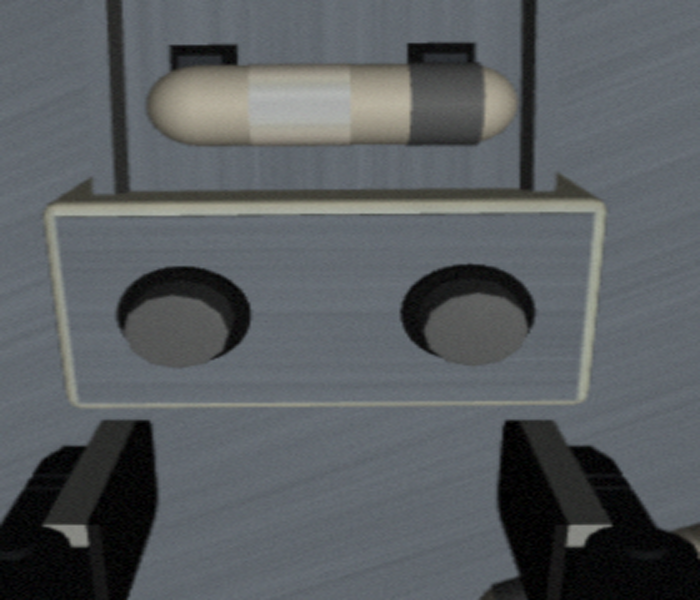

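Run:
```python
from h import *
w=dict(np.load('pics/wrist2.npz')); T=w['tool_from_camera']
def tool(u,v,D=None): return T[:3,:3]@ray(w,u,v)
p=w['p'];R=w['R'];o=p+R@T[:3,3]
K=[]
for u,v in [(380.4,255.5),(260.4,256.5)]:
    k=pt(w,u,v,.088,R@T[:3,:3],o); K.append(k); print('key',k,pt(w,u,v,None,R@T[:3,:3],o))
d=K[0]-K[1];print('mid',(K[0]+K[1])/2,'dist',np.linalg.norm(d),'yaw',np.arctan2(-d[0],d[1]),'tool yaw',np.arctan2(-R[0,1],R[1,1]))
for x in (105,150,505,550):
    d=tool(190+x/2.5,304.5); k=(0.011-T[0,3])/d[0]; print('tip in tool',T[:3,3]+k*d)
```

```text
key [0.55635142 0.01118835 0.088     ] [0.55661653 0.01115979 0.08736124]
key [ 0.52668359 -0.04737571  0.088     ] [ 0.52655715 -0.04723096  0.0884564 ]
mid [ 0.5415175  -0.01809368  0.088     ] dist 0.06565005410565987 yaw -0.46890384721598266 tool yaw -0.4763451369339079
tip in tool [ 0.011      -0.03089116 -0.00918872]
tip in tool [ 0.011      -0.02449045 -0.00915826]
tip in tool [ 0.011       0.02576308 -0.00932314]
tip in tool [ 0.011       0.03214534 -0.00939547]
```

```bash
python3 -m crank '[[[0.002,-0.001,-0.01,0.004,0.06],[0.002,-0.001,-0.02,0.004,0.06],[0.002,-0.001,-0.03,0.004,0.06],[0.002,-0.001,-0.04,0.004,0.06],[0.002,-0.001,-0.05,0.004,0.06],[0.002,-0.001,-0.055,0.004,0.06],[0.002,-0.001,-0.055,0.004,0.06],[0.002,-0.001,-0.055,0.004,0.06]]]'
python3 - <<'E'
from h import *
s=read_state();print(s['tool_pos'],s['tcp_rot'][:,1],s['contact_force'])
w=snapshot('wrist'); cv2.imwrite('pics/wrist3.png',w['pixels']); save('scene','scene3')
i=cv2.imread('pics/scene3.png')[160:310,190:350]; cv2.imwrite('pics/c4.png',cv2.resize(i,None,fx=4,fy=4,interpolation=cv2.INTER_CUBIC))
E
```

```text
time_s: 2.75
tool_pos: [0.5423, -0.0185, 0.1063]
tcp_rot: [[-0.891, 0.454, 0.0], [0.454, 0.891, 0.0], [-0.0, 0.0, -1.0]]
contact_force: [1.0, 0.2, -0.4]
width: 0.0605
[ 0.54231274 -0.01854309  0.10630754] [4.54487670e-01 8.90753016e-01 1.50968653e-04] [ 0.96549865  0.17049204 -0.44118777]
```

View pics/wrist3.png

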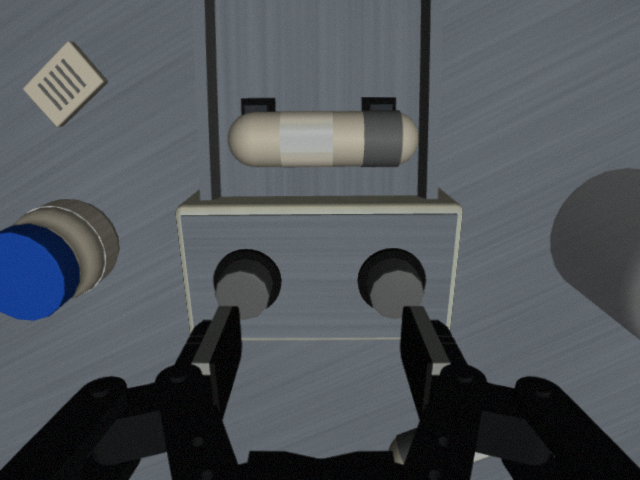

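View pics/c4.png

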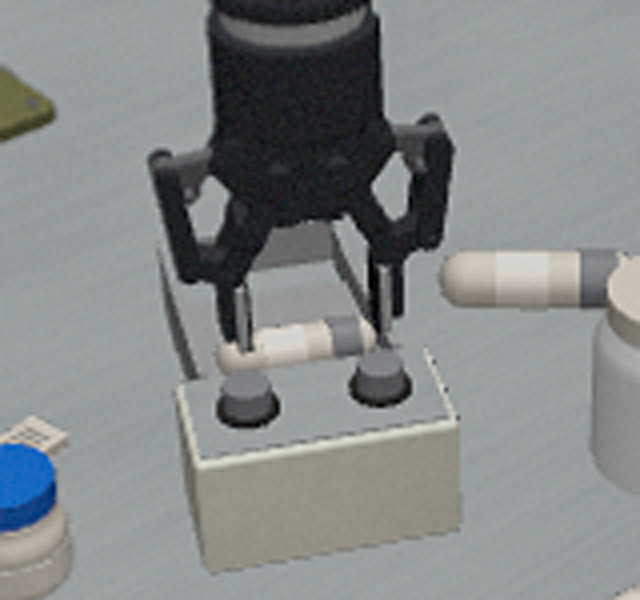

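Fingers at (215–240, 307) and (402–428, 307) point over both keys, with the tube still against the pins. Lowering slowly now.

```bash
python3 -m crank '[[[0,0,-0.006,0,0.06],[0,0,-0.012,0,0.06],[0,0,-0.016,0,0.06],[0,0,-0.019,0,0.06],[0,0,-0.021,0,0.06],[0,0,-0.023,0,0.06],[0,0,-0.024,0,0.06],[0,0,-0.025,0,0.06]]]'
python3 - <<'E'
from h import *
w=snapshot('wrist'); cv2.imwrite('pics/wrist4.png',w['pixels'])
s=read_state();print(s['tool_pos'],s['tcp_rot'][:,1],s['contact_force'])
E
```

```text
time_s: 3.65
tool_pos: [0.5423, -0.0185, 0.0815]
tcp_rot: [[-0.891, 0.454, 0.0], [0.454, 0.891, 0.0], [-0.0, 0.0, -1.0]]
contact_force: [-1.0, -0.4, 2.5]
width: 0.0602
[ 0.5422785  -0.01855412  0.08140227] [4.54460932e-01 8.90766655e-01 1.67823303e-04] [-0.9450047   0.48554479  2.94633536]
```

View pics/wrist4.png

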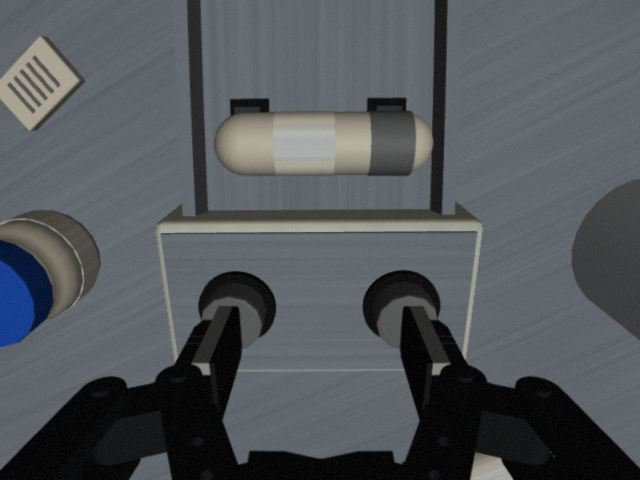

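Both tips sit on the key tops near (220,310) and (415,310), with force about 2.7 N, so contact has just started. Pressing through the 12 mm travel.

```bash
python3 -m crank '[[[0,0,-0.003,0,0.06],[0,0,-0.006,0,0.06],[0,0,-0.009,0,0.06],[0,0,-0.011,0,0.06],[0,0,-0.012,0,0.06],[0,0,-0.013,0,0.06],[0,0,-0.013,0,0.06]]]'
python3 - <<'E'
from h import *
w=snapshot('wrist'); cv2.imwrite('pics/wrist5.png',w['pixels'])
s=read_state();print(s['tool_pos'],s['tcp_rot'][:,1],s['contact_force'],s['ft_torque'])
E
```

```text
time_s: 4.4
tool_pos: [0.5424, -0.0185, 0.0707]
tcp_rot: [[-0.891, 0.454, 0.001], [0.454, 0.891, -0.001], [-0.002, 0.0, -1.0]]
contact_force: [-5.9, 0.7, 26.9]
width: 0.0599
[ 0.54237611 -0.01855016  0.07074187] [4.54433840e-01 8.90780476e-01 1.66381838e-04] [-5.46148178  0.54965525 26.87454563] [0.02950463 1.26644477 0.03118202]
```

View pics/wrist5.png

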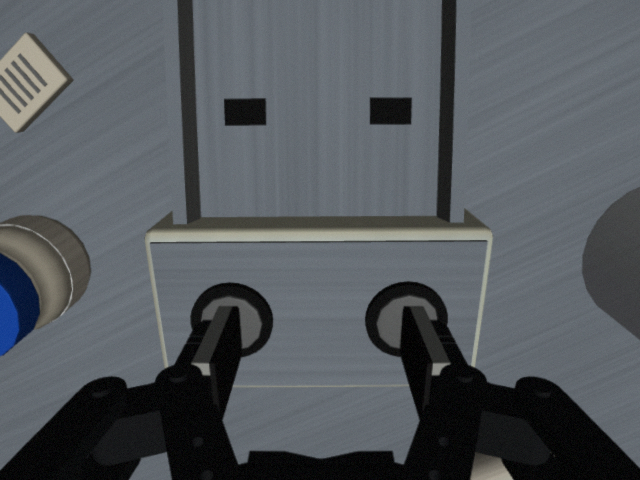

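The force is 27 N, so both keys are at their stops. Both pins are sunk and the tube has rolled away. Holding.

```bash
python3 -m crank '[[[0,0,0,0,0.06],[0,0,0,0,0.06],[0,0,0,0,0.06],[0,0,0,0,0.06],[0,0,0,0,0.06],[0,0,0,0,0.06],[0,0,0,0,0.06],[0,0,0,0,0.06]]]';python3 -m crank '[[[0,0,0,0,0.06],[0,0,0,0,0.06],[0,0,0,0,0.06],[0,0,0,0,0.06],[0,0,0,0,0.06],[0,0,0,0,0.06],[0,0,0,0,0.06],[0,0,0,0,0.06]]]'
python3 - <<'E'
from h import *
save('scene','scene6');save('top','top6')
a=cv2.imread('pics/scene6.png')[180:300,200:340];b=cv2.imread('pics/top6.png')[250:420,270:440]
cv2.imwrite('pics/c6.png',np.hstack([cv2.resize(a,(400,343)),cv2.resize(b,(343,343))]))
E
```

```text
time_s: 5.25
tool_pos: [0.5424, -0.0186, 0.0707]
tcp_rot: [[-0.891, 0.454, 0.002], [0.454, 0.891, -0.001], [-0.002, 0.0, -1.0]]
contact_force: [-6.7, -0.1, 28.0]
width: 0.0601
time_s: 6.05
tool_pos: [0.5424, -0.0186, 0.0708]
tcp_rot: [[-0.891, 0.454, 0.002], [0.454, 0.891, -0.001], [-0.002, 0.0, -1.0]]
contact_force: [-5.0, -0.1, 27.9]
width: 0.06
```

View pics/c6.png

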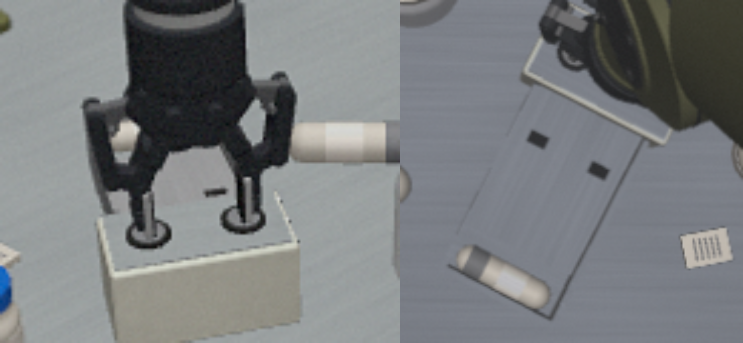

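```bash
python3 - <<'E'
from h import *
t=dict(np.load('pics/top6.npz')); p=pt(t,321,387.3,.042); print(p,pt(t,321,387.3)); d=p-np.array([.5412,-.0184,0]); y=-.473
c,s=np.cos(y),np.sin(y); print('rack',d[0]*c+d[1]*s,-d[0]*s+d[1]*c)
E
python3 -m crank '[[[0,0,0.004,0,0.06],[0,0,0.008,0,0.06],[0,0,0.012,0,0.06],[0,0,0.018,0,0.06],[0,0,0.03,0,0.06],[0,0,0.05,0,0.06],[0,0,0.075,0,0.06],[0,0,0.1,0,0.06]]]'
python3 -m crank '[[[0.01,-0.02,0.03,0,0.06],[0.02,-0.04,0.06,0,0.06],[0.02,-0.04,0.08,0,0.06],[0.02,-0.04,0.08,0,0.06],[0.02,-0.04,0.08,0,0.06],[0.02,-0.04,0.08,0,0.06]]]'
python3 - <<'E'
from h import *
save('scene','scene7');w=save('wrist','wrist7');save('top','top7')
a=cv2.imread('pics/scene7.png')[180:320,170:390];b=cv2.imread('pics/wrist7.png')
cv2.imwrite('pics/c7.png',np.hstack([cv2.resize(a,(440,280)),cv2.resize(b,(360,280))]))
E
```

```text
[0.3757518  0.06660121 0.042     ] [0.37612254 0.06670831 0.04591479]
rack -0.1860059731461033 0.00029714528076843494
time_s: 6.95
tool_pos: [0.542, -0.0186, 0.1694]
tcp_rot: [[-0.891, 0.454, -0.0], [0.454, 0.891, 0.0], [0.0, -0.0, -1.0]]
contact_force: [0.6, -0.5, -0.1]
width: 0.0601
time_s: 7.55
tool_pos: [0.5611, -0.0581, 0.2473]
tcp_rot: [[-0.891, 0.454, -0.003], [0.454, 0.891, 0.0], [0.002, -0.001, -1.0]]
contact_force: [0.4, -0.8, 0.4]
width: 0.0599
```

View pics/c7.png

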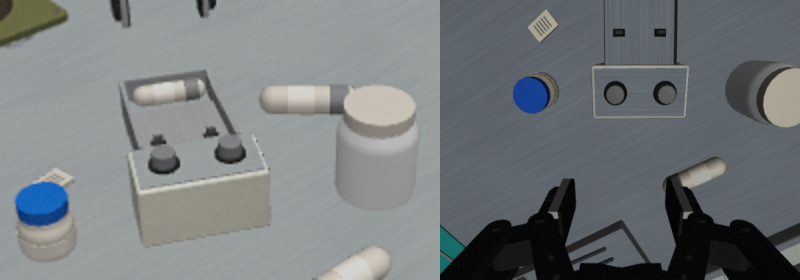

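View pics/top7.png

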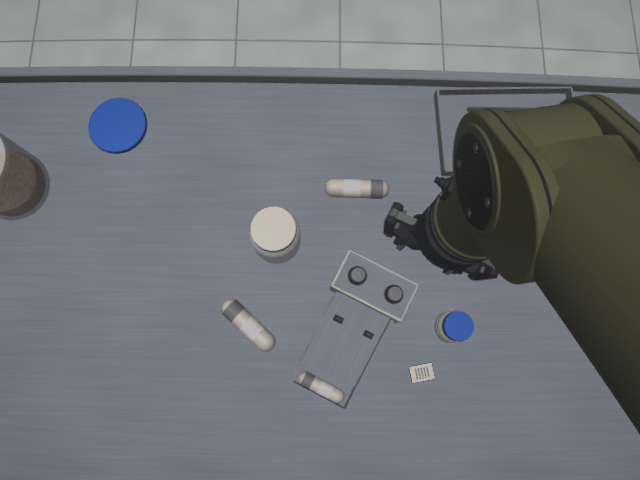

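The tube lies in the pocket at (321,387). Both keys are up at (357,275) and (395,294), the same pixels as at the start. The jar, pot and cassette have not moved, and the arm is clear.

```bash
python3 -c "
from workcell import *
print(close_job())"
```

```text
the job is handed in; nothing more can be done
None
```

I pressed both keys together to their stops, about 27 N in total, and held them for about 2 s. I then lifted straight up, moved clear and handed the job in at about 7.7 s.

**Tube:** Before release I measured its centre at about x = -186 mm, y = 0 in the rack's frame, resting in the pocket. I took its height from the description rather than measuring it; the depth reading put its top at 46 mm, against the 44 mm expected.

**Keys and bystanders:** In the final pictures both keys and their gate pins are up again. The jar, pot and cassette are at the same pixels as at the start, and the force reading is back to noise.

**Disagreements:** The scene camera put the keys about 3 mm from where the top camera did. The wrist camera was within 1 mm of the top camera, so I used a position between those two.

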